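# Swing the bench lamp over the polishing stand

## Robot

A 6-joint arm with a two-finger parallel gripper is mounted at the origin on the work surface. World frame = base frame: x ahead of the robot, y to its left, z up, the work surface at z = 0. Lengths are in m, angles in rad, forces in N, time in s.
With the tool pointing down it reaches from about 0.35 to 0.775 m from the base axis. Payload 7.3 kg.
Tool frame: the origin (TCP) lies midway between the tips of the shut fingers; the grasp point (between the pads) lies 19 mm behind it; z points along the fingers, y is the line along which they close (so a half turn about z gives the same grasp; the last joint's range is limited). The gripper opens to 92 mm and grips with 3 to 60 N. Pads are 19 mm wide; open, the fingers measure 130 mm over their backs; the gripper's body (75 mm by 190 mm) begins 47 mm behind the grasp point.
Start: joints at [1.012, 0.342, 1.524, -0, 1.275, -0.146], TCP at [0.211, 0.481, 0.227] pointing down, gripper open.
Joint ranges: [-2.53, 2.53], [-0.77, 2.02], [0.04, 2.7], [-1, 4.14], [0.28, 2.66], [-3.11, 3.11]. Speed limits (rad/s): [2.57, 2.57, 3.14, 3.14, 3.14, 3.14].

## Interface

Orientations are given as a unit quaternion [w, x, y, z].
In Python, from rig import bot, read_camera gives the robot as it stands. The module is installed in compiled form; this text tells all that it offers. Calls block until the motion is done:
- bot.reach(position, orientation): joint-space move of the TCP to a pose.
- bot.line_to(position, vel=0.15, attitude=None, until_force=None): straight line of the TCP; attitude=None keeps the orientation; vel is the mean speed in m/s. With until_force (N) it stops when the force on the tool has changed by that much, and returns True; else False.
- bot.set_joints(angles): joint-space move.
- bot.gripper_to(opening): opening from 0.0 (shut) to 1.0 (fully open); the grip force is fixed at half the most; returns when the fingers have stopped.
- bot.sleep(seconds).
- bot.solve_ik(position, orientation): joint angles nearest the present ones, or None.
- bot.get_state(): the state.
- read_camera(name): name is "scene" or "top" or "wrist"; returns a dict with "pixels" (400x640x3 uint8, red, green, blue), "z_map" (400x640 float32, m along the optical axis (not along the pixel's ray), 0 where there is no reading), "intrinsics" (3x3 intrinsics, pixels), "R" (3x3) and "t" (3): a world point X has camera coordinates R X + t; the wrist camera has in their place "hand_eye" (4x4, takes a point from camera to tool coordinates, whose origin is the TCP and whose axes are the flange's). Camera axes: x right, y down, z forward; pixel columns grow to the right and rows downward; lengths in m; the calibration is good to about 2 mm. A picture is of the moment at which its call begins: read the wrist's pose just before it.
A pose or a line that the arm cannot do raises bot.PlanningError and nothing moves.
- bot.finish_job(): hands the job in; it is judged then, once.
The state is a dict: "t": time; "qpos": joint angles; "joint_velocities": joint speeds; "effort": joint torques, N m; "position": TCP position; "ee_rot": TCP orientation; "wrist_force": force on the tool from outside, world axes, zero at the start; "moment": the same for the moment, N m; "width": opening from 0.0 (shut) to 1.0 (fully open); "gripper_force": force on a finger pad.
Only numpy, scipy, OpenCV 4.12 (cv2) and the standard library are available. Lean on these libraries where they do the work, as an engineer would, in place of code of your own. Each camera call takes 0.05 s, during which the arm holds its last target. There are 200 camera calls.

## Task

Swing the heavy bench lamp round on its free-running arm until its head hangs centred over the white ball on the polishing stand, and leave it there, let go and standing still for a few seconds. Move it only by pushing on the outer faces of the two sprung bumper bars on its sides (not from above), touching neither the lamp itself nor its arm, swing it gently (never faster than 0.8 rad/s), do not let it run into the stops at the ends of its swing, and leave everything else on the bench alone.

Things in the scene. Friction and masses are not known exactly. Their poses are not given: they have to be found in the camera images.
- boom (a joint): Swing of the lamp arm about an upright post (32 mm thick, 214 mm tall, fixed at the far side of the bench), rad. At 0 the arm points about to the robot; positive: lamp goes to the robot's left. Stops at -1 and 1; keep 0.03 away. Parked at -0.7 to -0.5. Ball bearings: friction 0.0007 N m, damping 0.015 N m s/rad, so it coasts for long. Inertia about the post 0.315 kg m2 nominal, up to a third off.
- lamp (a point): Grey lamp head, 2.5 kg nominal, 180 mm along the arm, 92 mm wide, underside 90 mm and highest point 186 mm above the bench; bright metal top plate 190 x 108 mm. An 18 mm tube at 130 mm height joins it to the post. Not to be touched. Origin: centre of its underside; x along the arm to the post, whose upright hinge axis is 330 mm away; y sideways (left at joint 0), z up.
- left_bar_face (a point): Middle of the upright outer face of the black rubber bar on the head's +y side, 80 mm from the arm's centre line, 170 mm long, 99 to 165 mm above the bench. It slides into the head up to 30 mm on a hardly damped 120 N/m spring without preload; unpressed it stands 26 mm proud of the top plate. A lamp running onto something still bounces back. No gap behind it: push, do not grip.
- right_bar_face (a point): The same bar on the head's -y side: face 80 mm from the arm's centre line, axes as point lamp. Pushing this one drives the lamp to positive joint values, pushing the left one to negative values.
- ball (a point): Centre of the white ball, 57 mm across, in a brass cup on a round blue felt pad (150 mm across) fixed on the bench; its top is 73 mm above the bench, so the lamp passes over it. It lies about 330 mm from the hinge axis, at joint values of about -0.2 to 0.5. The lamp is centred when the ball's y in the frame of point lamp is 0.
- chalk_a: Blue chalk cube, 30 mm, loose on the bench, to be left alone. Origin at its underside.
- chalk_b: Another blue chalk cube, 30 mm, to be left alone.
- tip_tin: Small jar, 68 mm across, 50 mm tall, to be left alone. Origin at its underside.
- polish: Polish bottle, 52 mm across, 105 mm tall, to be left alone. Origin at its underside.
- mug: White mug, 80 mm across, 90 mm tall, to be left alone. Origin at its underside.
- brush: Small brush lying on the bench, to be left alone.

How it is judged:
On the way:
1. the lamp stands still over the ball, untouched, for 3 s (y of ball in the frame of lamp between -0.035 and 0.035 m and velocity of joint boom between -0.03 and 0.03 rad/s and contact force between each of the arm, the fingers and boom below 0.1 N), for 3 s.
At the end, for the whole second after the job is handed in: The lamp's centre line passes within 35 mm of the ball's centre, its speed is below 0.03 rad/s, and the robot does not touch it (all of step 1).
It fails at once if the lamp runs into a stop of its swing (value of joint boom above 0.97 rad or value of joint boom below -0.97 rad).
It fails at once if the lamp is swung faster than 0.8 rad/s (velocity of joint boom above 0.8 rad/s or velocity of joint boom below -0.8 rad/s).
It fails at once if the robot touches the lamp head or its tube instead of the bumper bars (contact force between any of the fingers, the arm and boom_c0 above 0.5 N or contact force between any of the fingers, the arm and boom_c1 above 0.5 N or contact force between any of the fingers, the arm and boom_c2 above 0.5 N or contact force between any of the fingers, the arm and boom_c3 above 0.5 N or contact force between any of the fingers, the arm and boom_c4 above 0.5 N or contact force between any of the fingers, the arm and boom_c5 above 0.5 N or contact force between any of the fingers, the arm and boom_c6 above 0.5 N).
It fails at once if a bar is pressed or dragged from above instead of pushed on its outer face (height (world z) of the grasp point above 0.18 m and (contact force between the fingers and left_bar above 0.5 N or contact force between the fingers and right_bar above 0.5 N)).
It fails at once if something else on the bench is moved (distance of any of chalk_a, chalk_b, tip_tin, polish, mug, brush from where it was at the start of the episode above 0.03 m).
It also fails if it takes over 48 s, if anything falls off the work surface, if the arm or the gripper's body presses on something with over 40 N, if the wrist force passes 120 N, or if a joint passes its speed limit or range.

## Working session

There is one attempt and no reset: what is moved stays moved. The work goes in short steps, each a Python script; the robot and the scene stay as the last script left them, time stands still between calls to the robot, and variables do not carry over. Pictures are saved under pics/ and viewed, at most 10 in all, crops included, and the job is handed in when it is done.

```bash
mkdir -p pics; cat > h.py <<'E'
import numpy as np, cv2
from rig import bot, read_camera
def world(c,u,v,z=None):
    K,R,t=np.array(c["intrinsics"]),np.array(c["R"]),np.array(c["t"])
    d=np.linalg.inv(K)@np.array([u,v,1.])
    o=-R.T@t; r=R.T@d
    if z is None: return o+r*c["z_map"][int(v),int(u)]
    return o+r*(z-o[2])/r[2]
E
python3 - <<'E'
from h import *
for n in("top","scene"):
    c=read_camera(n); cv2.imwrite(f"pics/{n}0.png",c["pixels"][:,:,::-1]); print(n,c["intrinsics"],c["R"],c["t"]); np.savez(n+"0.npz",**c)
print(bot.get_state())
E
```

```text
top [[399.4780009    0.         319.73137971]
 [  0.         399.4780009  192.59769073]
 [  0.           0.           1.        ]] [[ 0.01371802 -0.99959467 -0.02494619]
 [-0.99539047 -0.0112835  -0.09523918]
 [ 0.0949191   0.0261377  -0.99514179]] [0.06763648 0.56416828 1.43199548]
scene [[413.65491496   0.         313.9004577 ]
 [  0.         413.65491496 201.58391286]
 [  0.           0.           1.        ]] [[ 0.84276943  0.5381276  -0.01258428]
 [ 0.38563172 -0.61992403 -0.68336108]
 [-0.37553676  0.57106293 -0.7299721 ]] [-0.47462571 -0.10666096  1.51270955]
{'t': 0.1, 'qpos': array([ 1.01198175e+00,  3.42629933e-01,  1.52490531e+00, -3.13840695e-05,
        1.27541364e+00, -1.45992169e-01]), 'joint_velocities': array([-0.00110734, -0.00248643, -0.00289717,  0.00095727,  0.00066115,
        0.00079763]), 'effort': array([ 1.43978134e-03, -4.32006454e+01, -2.44693547e+01,  7.19248247e-02,
        5.26119035e-02, -8.84690721e-07]), 'position': array([0.21041892, 0.48059266, 0.22613211]), 'ee_rot': array([-2.19968329e-04,  2.04944084e-01,  9.78773448e-01, -6.41624865e-04]), 'wrist_force': array([ 1.21319823,  0.2499051 , -0.1752013 ]), 'moment': array([-0.02430204, -0.00351986,  0.01424801]), 'gripper_force': 0.0, 'width': 0.9995249485978821}
```

View pics/top0.png

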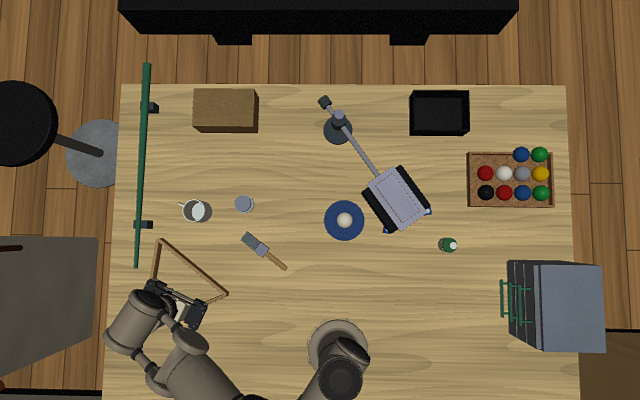

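View pics/scene0.png

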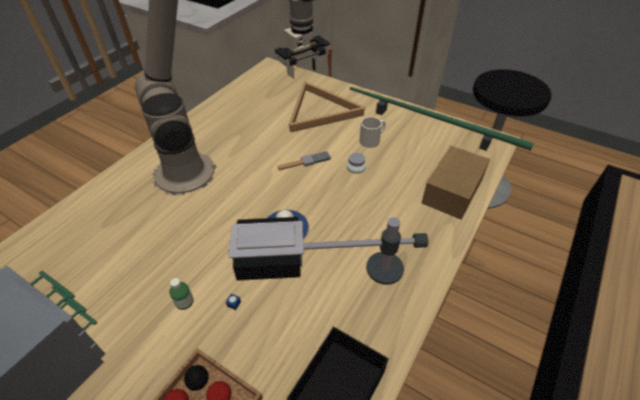

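The top view shows the plate centre at about (397,197), the post top at (338,117), the ball at (345,220), and blue chalk peeking out at (430,210) and (388,231). In the scene view the ball is half hidden at (285,214) and one chalk is at (232,300). I'll enlarge the crop and measure.

```bash
python3 - <<'E'
from h import *
c=dict(np.load("top0.npz")); s=dict(np.load("scene0.npz"))
im=c["pixels"][90:260,300:470,::-1]; cv2.imwrite("pics/crop.png",cv2.resize(im,None,fx=3.5,fy=3.5,interpolation=cv2.INTER_CUBIC))
def pts(c,mask):
    v,u=np.nonzero(mask); return np.array([world(c,a,b) for a,b in zip(u,v)])
def box(P): return P.mean(0).round(4),P.min(0).round(3),P.max(0).round(3)
for n,C in(("top",c),("scene",s)):
    h,w=400,640
    uu,vv=np.meshgrid(np.arange(w),np.arange(h)); K=C["intrinsics"]
    z=C["z_map"]; X=np.stack([(uu-K[0,2])/K[0,0]*z,(vv-K[1,2])/K[1,1]*z,z],-1)
    W=(X-C["t"])@C["R"]; px=C["pixels"].astype(int)
    sel=lambda m:print(n,m.sum(),*[a.round(4) for a in (np.median(W[m],0),W[m].min(0),W[m].max(0))]) if m.any() else print(n,'none')
    near=(W[...,0]>.3)&(W[...,0]<1)&(abs(W[...,1])<.5)&(z>0)
    print("plate");m=near&(W[...,2]>.178)&(W[...,2]<.195)&(W[...,0]<.72)&(abs(W[...,1]+.15)<.2); sel(m)
    r=cv2.minAreaRect((W[m][:,:2]*1000).astype(np.float32)); print(r)
    print("post");sel(near&(W[...,2]>.205)&(W[...,2]<.24))
    print("ballwhite");m=near&(px.min(-1)>150)&(W[...,2]<.09)&(W[...,2]>.04)&(px.max(-1)-px.min(-1)<50)&(abs(W[...,1])<.15); sel(m)
    print("blue"); m=(near&(px[...,2]>px[...,0]+50)&(W[...,2]<.06)).astype(np.uint8)
    k,l,st,ce=cv2.connectedComponentsWithStats(m)
    for i in range(1,k):
        if st[i,4]>3: print(st[i],ce[i].round(1)); sel(l==i)
c=c
for nm,u,v,z in(("posttop",338,117,.214),("ball",345,219.5,.06),("mug",197,211,.05),("tin",244,204,.05),("polish",449,245,.1)): print(nm,world(c,u,v,z).round(3))
E
```

```text
plate
top 1003 [ 0.5339 -0.18    0.1845] [ 0.4371 -0.2648  0.1781] [ 0.613  -0.0932  0.1932]
((530.367919921875, -185.0575408935547), (166.93142700195312, 104.21861267089844), 37.00159454345703)
post
top 83 [0.802  0.0138 0.2125] [ 0.7876 -0.0023  0.2052] [0.8197 0.0271 0.219 ]
ballwhite
top 94 [ 0.4637 -0.0133  0.0681] [ 0.4459 -0.0311  0.0593] [0.4812 0.0044 0.0758]
blue
[325 201  39  39 994] [343.8 220.2]
top 994 [ 0.4643 -0.015   0.0047] [ 0.3952 -0.0858 -0.0079] [0.5356 0.0547 0.0151]
[425 207   6   8  18] [428.6 211.1]
top 18 [ 0.4977 -0.3217  0.0259] [ 0.4899 -0.3259  0.0198] [ 0.5156 -0.3063  0.0305]
[384 228   4   5  12] [384.9 230.6]
top 12 [ 0.4269 -0.162   0.028 ] [ 0.4232 -0.1694  0.0218] [ 0.4376 -0.1589  0.0341]
plate
scene 1312 [ 0.5369 -0.1866  0.1863] [ 0.4428 -0.2705  0.178 ] [ 0.6195 -0.1062  0.1913]
((535.6412353515625, -185.08493041992188), (179.32315063476562, 97.89958190917969), 35.47100067138672)
post
scene 122 [0.803  0.0047 0.2141] [ 0.7867 -0.0089  0.2052] [0.818  0.0233 0.2184]
ballwhite
scene 71 [ 0.4663 -0.0187  0.0697] [ 0.4466 -0.0331  0.0628] [ 0.4818 -0.0023  0.0752]
blue
[227 297  12   9  28] [233.1 301.9]
scene 28 [ 0.513  -0.3253  0.0279] [ 0.4964 -0.3313  0.025 ] [ 0.5193 -0.3048  0.0313]
posttop [0.792 0.014 0.214]
ball [ 0.465 -0.017  0.06 ]
mug [0.489 0.516 0.05 ]
tin [0.517 0.347 0.05 ]
polish [ 0.382 -0.37   0.1  ]
```

View pics/crop.png

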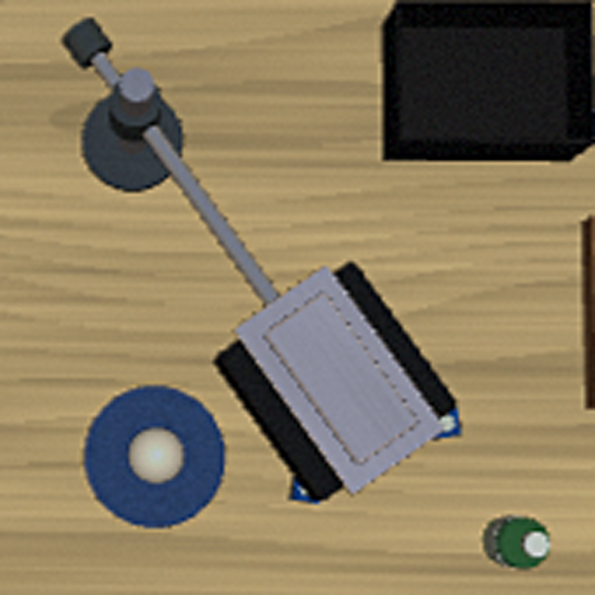

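The enlarged crop confirms the geometry: the post is at crop (137,90), the plate centre at (340,380), and the ball at (156,455). The chalks sit at (447,425) and (300,490), under the bar edges. Lamp angle is about -0.62 and the ball about -0.07. My plan is a slow launch off the right bar, tracking by camera, then a brake from the left at half the lamp's speed if it's needed.

```bash
cat >> h.py <<'E'
from scipy.spatial.transform import Rotation
H=np.array([.803,.009]); BALL=np.array([.465,-.016])
PB=np.arctan2(BALL[1]-H[1],H[0]-BALL[0])
def phi(n="top"):
    t=bot.get_state()["t"]; C=read_camera(n); K=C["intrinsics"]; z=C["z_map"]
    vv,uu=np.mgrid[:400,:640]
    X=np.stack([(uu-K[0,2])/K[0,0]*z,(vv-K[1,2])/K[1,1]*z,z],-1); W=(X-C["t"])@np.array(C["R"])
    d=W[...,:2]-H; r=np.hypot(d[...,0],d[...,1])
    m=((z>0)&(r>.25)&(r<.41)&(W[...,2]>.174)&(W[...,2]<.195)&(C["pixels"].min(-1)>90)).astype(np.uint8)
    k,l,st,_=cv2.connectedComponentsWithStats(m)
    i=1+np.argmax(st[1:,4]); D=d[l==i]
    a=np.arctan2(D[:,1],-D[:,0]); lo,hi=np.percentile(a,[3,97])
    return t,(lo+hi)/2,hi-lo,st[i,4]
def frame(p):  # unit vectors along arm to post, and left; lamp centre
    u=np.array([np.cos(p),-np.sin(p)]); n=np.array([np.sin(p),np.cos(p)]); return u,n,H-.33*u
def spot(p,off):  # tool xy at sideways offset off in lamp frame
    u,n,c=frame(p); return c+off*n
def quats(p):
    u,_,_=frame(p); o=[]
    for s in(1,-1):
        y=np.array([*(s*u),0]); zz=np.array([0,0,-1.]); q=Rotation.from_matrix(np.c_[np.cross(y,zz),y,zz]).as_quat()
        o.append(q[[3,0,1,2]])
    return o
E
python3 - <<'E'
from h import *
print(PB,phi("top"),phi("scene"))
p=-.62
for q in quats(p):
    for off,z in((-.11,.3),(-.11,.13),(-.06,.13),(-.13,.13)):
        print(q.round(3),off,spot(p,off).round(3),bot.solve_ik([*spot(p,off),z],q))
E
```

```text
-0.07383005771068216 (0.1, np.float64(-0.615258022642893), np.float64(0.26705382532781585), np.int32(1149)) (0.15, np.float64(-0.63088358796454), np.float64(0.2916532008871738), np.int32(1702))
[0.    0.458 0.889 0.   ] -0.11 [ 0.598 -0.272] [-5.43524699e-01  5.66820804e-01  9.65478150e-01 -4.44089210e-16
  1.60929370e+00 -1.16352470e+00]
[0.    0.458 0.889 0.   ] -0.11 [ 0.598 -0.272] [-5.43524699e-01  6.64222662e-01  1.25526517e+00 -4.44089210e-16
  1.22210482e+00 -1.16352470e+00]
[0.    0.458 0.889 0.   ] -0.06 [ 0.569 -0.232] [-5.10974963e-01  5.89076074e-01  1.39701663e+00 -4.44089210e-16
  1.15549995e+00 -1.13097496e+00]
[0.    0.458 0.889 0.   ] -0.13 [ 0.61  -0.289] [-5.55333623e-01  6.96079283e-01  1.19387481e+00 -4.44089210e-16
  1.25163856e+00 -1.17533362e+00]
[ 0.     0.889 -0.458  0.   ] -0.11 [ 0.598 -0.272] [-5.43524699e-01  5.66820804e-01  9.65478150e-01 -4.44089210e-16
  1.60929370e+00  1.97806795e+00]
[ 0.     0.889 -0.458  0.   ] -0.11 [ 0.598 -0.272] [-5.43524699e-01  6.64222662e-01  1.25526517e+00 -4.44089210e-16
  1.22210482e+00  1.97806795e+00]
[ 0.     0.889 -0.458  0.   ] -0.06 [ 0.569 -0.232] [-5.10974963e-01  5.89076074e-01  1.39701663e+00 -4.44089210e-16
  1.15549995e+00  2.01061769e+00]
[ 0.     0.889 -0.458  0.   ] -0.13 [ 0.61  -0.289] [-5.55333623e-01  6.96079283e-01  1.19387481e+00 -4.44089210e-16
  1.25163856e+00  1.96625903e+00]
```

```bash
python3 - <<'E'
from h import *
q=quats(-.62)[0]
T=lambda:round(float(bot.get_state()["t"]),2)
bot.gripper_to(0); print(T())
P=bot.get_state()["position"]; bot.line_to([P[0],P[1],.31],vel=.2)
bot.reach([*spot(-.62,-.12),.31],q); print(T())
bot.line_to([*spot(-.62,-.12),.13],vel=.15); print(T(),bot.get_state()["position"],spot(-.62,-.12))
print(phi(),phi("scene"))
c=read_camera("scene"); cv2.imwrite("pics/s1.png",c["pixels"][:,:,::-1])
E
```

```text
1.64
5.22
6.57 [ 0.60466265 -0.28071     0.13110333] [ 0.60414433 -0.28040702]
(6.5667, np.float64(-0.6197124701196691), np.float64(0.269057383216021), np.int32(759)) (6.6167, np.float64(-0.605683611327051), np.float64(0.31568961913649735), np.int32(529))
```

View pics/s1.png

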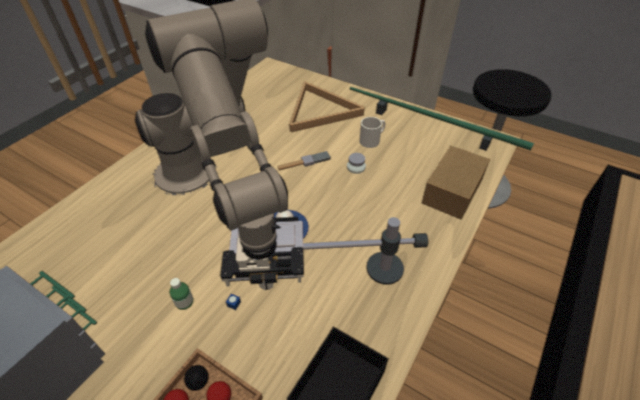

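The gripper stands beside the right bar at about (263,268), the lamp hasn't moved, and the chalk at (232,300) is clear. Now I'll push.

```bash
python3 - <<'E'
from h import *
p=-.62
f=lambda o:[*spot(p,o),.13]
bot.line_to(f(-.097),vel=.03)
print(phi())
bot.line_to(f(-.062),vel=.013)
print(phi())
bot.line_to(f(-.10),vel=.15)
for i in range(6):
    print(phi()); bot.sleep(.1)
E
```

```text
(7.6333, np.float64(-0.6059007787521943), np.float64(0.27144424441622633), np.int32(638))
(10.525, np.float64(-0.38243061799945444), np.float64(0.24220995405224083), np.int32(962))
(10.975, np.float64(-0.32225614138990955), np.float64(0.2797328796972338), np.int32(1189))
(11.125, np.float64(-0.2958648380380164), np.float64(0.26719970298745566), np.int32(1154))
(11.275, np.float64(-0.28436110590171293), np.float64(0.24781084618546417), np.int32(1148))
(11.425, np.float64(-0.2671561251680911), np.float64(0.2545708513149415), np.int32(1137))
(11.575, np.float64(-0.24537505345115862), np.float64(0.27966735478807403), np.int32(1173))
(11.725, np.float64(-0.2312117452203358), np.float64(0.26385080412400713), np.int32(1148))
```

The lamp is doing about 0.12 rad/s, a bit fast. I'll go to the left side, catch it beyond the ball and return it slowly.

```bash
python3 - <<'E'
from h import *
p=.40
q=min((q for q in quats(p) if bot.solve_ik([*spot(p,.10),.31],q) is not None),key=lambda q:abs(bot.solve_ik([*spot(p,.10),.31],q)-bot.get_state()["qpos"]).max())
P=bot.get_state()["position"]; bot.line_to([P[0],P[1],.27],vel=.2)
bot.reach([*spot(p,.105),.27],q); a=[phi()]
bot.line_to([*spot(p,.105),.13],vel=.18)
for i in range(4): a.append(phi())
a=np.array(a); print(a.round(4)); print(np.polyfit(a[:,0]-a[0,0],a[:,1],1), bot.get_state()["position"])
E
```

```text
[[1.45417e+01 8.51000e-02 2.54700e-01 1.14100e+03]
 [1.55167e+01 1.69900e-01 2.52400e-01 1.14400e+03]
 [1.55667e+01 1.78600e-01 2.42600e-01 1.13700e+03]
 [1.56167e+01 1.86800e-01 2.75700e-01 1.20100e+03]
 [1.56667e+01 1.94200e-01 2.48300e-01 1.11600e+03]]
[0.09361207 0.08431775] [0.54050794 0.23438109 0.13114687]
```

```bash
python3 - <<'E'
from h import *
p=.40
bot.line_to([*spot(p,.0755),.13],vel=.08)
a=[[15.5167,.1699],[15.5667,.1786],[15.6167,.1868],[15.6667,.1942]]
while 1:
    a.append(phi()[:2]); k=np.polyfit([x[0] for x in a],[x[1] for x in a],1)
    tc=(.357-k[1])/k[0]
    if a[-1][0]+.05>=tc-.78: break
print(a[-1],k[0],tc,flush=True)
bot.line_to([*spot(p,.0811),.13],vel=.0028)
b=[phi() for i in range(12)]; b=np.array(b); print(b[:,:2].round(4),np.polyfit(b[:,0]-b[0,0],b[:,1],1))
E
```

```text
(16.4833, np.float64(0.274642891925755)) 0.1025900281009291 17.30046528006835
[[18.55    0.3712]
 [18.6     0.3639]
 [18.65    0.3599]
 [18.7     0.3496]
 [18.75    0.3507]
 [18.8     0.3608]
 [18.85    0.348 ]
 [18.9     0.3516]
 [18.95    0.345 ]
 [19.      0.3465]
 [19.05    0.3419]
 [19.1     0.3322]] [-0.05271591  0.36626859]
```

```bash
python3 - <<'E'
from h import *
bot.line_to([*spot(.4,.12),.13],vel=.1)
a=[]
for j in range(4):
    a+= [phi()[:2] for i in range(4)]; 
    if j<3: bot.sleep(.6)
a=np.array(a); print(a.reshape(4,4,2).mean(1), np.polyfit(a[:,0]-a[-1,0],a[:,1],1))
E
```

```text
[[19.7667      0.30539058]
 [20.5667      0.27320844]
 [21.3667      0.23384057]
 [22.1667      0.19932798]] [-0.0446665  0.1959921]
```

The lamp is now predicted to coast to rest almost exactly over the ball, so I'll watch and wait.

```bash
python3 - <<'E'
from h import *
a=[]
for j in range(4):
    bot.sleep(1.6); a.append(np.mean([phi()[:2] for i in range(4)],0))
a=np.array(a); print(a.round(4), np.diff(a[:,1])/np.diff(a[:,0]))
E
```

```text
[[ 2.39667e+01  1.34900e-01]
 [ 2.57667e+01  8.42000e-02]
 [ 2.75667e+01  2.89000e-02]
 [ 2.93667e+01 -5.60000e-03]] [-0.02813718 -0.03075244 -0.01916562]
```

```bash
python3 - <<'E'
from h import *
a=[]
for j in range(3):
    bot.sleep(1.6); a.append(np.mean([phi()[:2] for i in range(4)],0))
a=np.array(a); print(a.round(4), np.diff(a[:,1])/np.diff(a[:,0]), phi("scene"))
c=read_camera("top"); cv2.imwrite("pics/t2.png",c["pixels"][:,:,::-1])
E
```

```text
[[31.1667 -0.0393]
 [32.9667 -0.065 ]
 [34.7667 -0.0782]] [-0.01429372 -0.00733438] (34.8917, np.float64(-0.10540005094240519), np.float64(0.3088258215358201), np.int32(1298))
```

View pics/t2.png

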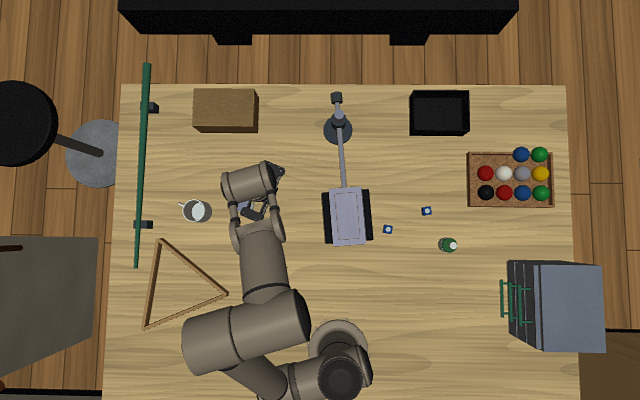

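The plate is centred at about (348,215) over the ball's spot, the gripper is clear at (255,205), and the chalks at (426,211) and (388,229) haven't moved. The lamp is at -0.078 against the ball's -0.074 and almost at rest, with over 3 s spent inside the window.

```bash
python3 - <<'E'
from h import *
bot.sleep(1.0); print(phi()); print(bot.finish_job())
E
```

```text
(35.9917, np.float64(-0.08923723582844105), np.float64(0.2685051131221554), np.int32(1155))
the job is handed in; nothing more can be done
None
```

I handed the job in at about 36 s with the lamp untouched and nearly still over the ball: it was last measured at -0.089 rad against the ball's -0.074, about 5 mm off by the top camera; the scene camera read about 5 mm more, and the judge returned no verdict.

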